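# Ink jars in order of size on the studio rail

## Task

Tidy the ink jars: stand the four jars upright on the four cork mats of the wooden rail, one centred on each mat, in order of size, with the smallest next to the white cup and the largest next to the roll of tape. Never tip a jar over, and leave the cup and the tape where they are.

Things in the scene. Friction and masses are not known exactly. Their poses are not given: they have to be found in the camera images.
- jar_mini_center (a point): centre, half-way up, of the smallest of four closed amber glass ink jars with black screw lids, standing loose and upright on the table: 36 mm across, 45 mm tall with its lid (straight glass wall up to 32 mm from its foot; lid 30 mm across), up to 0.08 kg; z along the jar's axis, up
- jar_small_center (a point): centre, half-way up, of the second smallest of four closed amber glass ink jars with black screw lids, standing loose and upright on the table: 42 mm across, 59 mm tall with its lid (straight glass wall up to 41 mm from its foot; lid 35 mm across), up to 0.13 kg; z along the jar's axis, up
- jar_medium_center (a point): centre, half-way up, of the second largest of four closed amber glass ink jars with black screw lids, standing loose and upright on the table: 48 mm across, 73 mm tall with its lid (straight glass wall up to 51 mm from its foot; lid 40 mm across), up to 0.20 kg; z along the jar's axis, up
- jar_large_center (a point): centre, half-way up, of the largest of four closed amber glass ink jars with black screw lids, standing loose and upright on the table: 54 mm across, 88 mm tall with its lid (straight glass wall up to 62 mm from its foot; lid 45 mm across), up to 0.28 kg; z along the jar's axis, up
- mat_1: one of four round cork mats, 70 mm across and 3 mm thick, glued 80 mm apart (centre to centre) in a straight row along a fixed dark wooden rail (340 x 84 x 14 mm, its mats' tops 17 mm above the table); an end mat. Origin at the centre of its underside, y along the row from mat_1 to mat_4, x across the rail, away from the robot. The cup may stand at either end of the row
- mat_2: one of four round cork mats, 70 mm across and 3 mm thick, glued 80 mm apart (centre to centre) in a straight row along a fixed dark wooden rail (340 x 84 x 14 mm, its mats' tops 17 mm above the table); an inner mat, beside mat_1. Origin at the centre of its underside, y along the row from mat_1 to mat_4, x across the rail, away from the robot. The cup may stand at either end of the row
- mat_3: one of four round cork mats, 70 mm across and 3 mm thick, glued 80 mm apart (centre to centre) in a straight row along a fixed dark wooden rail (340 x 84 x 14 mm, its mats' tops 17 mm above the table); an inner mat, beside mat_4. Origin at the centre of its underside, y along the row from mat_1 to mat_4, x across the rail, away from the robot. The cup may stand at either end of the row
- mat_4: one of four round cork mats, 70 mm across and 3 mm thick, glued 80 mm apart (centre to centre) in a straight row along a fixed dark wooden rail (340 x 84 x 14 mm, its mats' tops 17 mm above the table); the other end mat. Origin at the centre of its underside, y along the row from mat_1 to mat_4, x across the rail, away from the robot. The cup may stand at either end of the row
- cup: empty white china cup without handle, 70 mm across the rim, 55 mm tall, loose, beyond one end of the rail, about 100 mm from the nearest mat's centre; origin at the centre of its underside
- tape: roll of paper tape lying flat, 90 mm across, 25 mm tall, loose, beyond the other end of the rail; origin at the centre of its underside
Mind the look-alikes: they are no part of the job. Of the things shaped like the cup, the white one is meant.

How it is judged (in metres and radians):
At the end, for the whole second after the job is handed in: Each jar stands upright (within about 6 degrees) and at rest on its own mat, its axis within 14 mm of the mat's centre, in order of size along the row: the smallest on the mat nearest the cup, the largest on the mat nearest the tape (((horizontal distance between cup and mat_1 below 0.17 m and horizontal distance between jar_mini_center and mat_1 below 0.014 m and horizontal distance between jar_small_center and mat_2 below 0.014 m and horizontal distance between jar_medium_center and mat_3 below 0.014 m and horizontal distance between jar_large_center and mat_4 below 0.014 m) or (horizontal distance between cup and mat_4 below 0.17 m and horizontal distance between jar_mini_center and mat_4 below 0.014 m and horizontal distance between jar_small_center and mat_3 below 0.014 m and horizontal distance between jar_medium_center and mat_2 below 0.014 m and horizontal distance between jar_large_center and mat_1 below 0.014 m)) and height (world z) of jar_mini_center between 0.0335 and 0.0475 m and angle between each of jar_mini_center, jar_small_center, jar_medium_center, jar_large_center's own z axis and vertical below 0.1 rad and linear speed of each of jar_mini, jar_small, jar_medium, jar_large below 0.02 m/s and height (world z) of jar_small_center between 0.0405 and 0.0545 m and height (world z) of jar_medium_center between 0.0475 and 0.0615 m and height (world z) of jar_large_center between 0.055 and 0.069 m); the robot touches nothing.
It fails at once if a jar is tipped over (more than about 35 degrees) (angle between any of jar_mini_center, jar_small_center, jar_medium_center, jar_large_center's own z axis and vertical above 0.6 rad).
It fails at once if the cup or the tape is moved by more than 15 mm (distance of any of cup, tape from where it was at the start of the episode above 0.015 m).
It also fails if it takes over 120 s, if anything falls off the work surface, if the arm or the gripper's body presses on something with over 40 N, if the wrist force passes 120 N, or if a joint passes its speed limit or range.

## Robot

A 6-joint arm with a two-finger parallel gripper is mounted at the origin on the work surface. World frame = base frame: x ahead of the robot, y to its left, z up, the work surface at z = 0. Lengths are in m, angles in degrees, forces in N, time in s.
With the tool pointing down it reaches from about 0.35 to 0.975 m from the base axis. Payload 4.9 kg.
Tool frame: the origin (TCP) lies at the very end of the fingers, on their centre line; the grasp point (between the pads) lies manip.hold_point_z behind it (manip.hold_point_z is the distance from the TCP to the grasp point, in m); z points along the fingers, y is the direction in which the jaws open and shut (so a half turn about z gives the same grasp; the last joint's range is limited). The gripper opens to 85 mm and grips with 20 to 120 N. Pads are 22 mm wide; open, the fingers measure 114 mm over their backs; the gripper's body (76 mm by 85 mm) begins 54 mm behind the grasp point. The pads swing forward as they close: fully open they stand 13 mm farther back than shut.
Start: joints at [-74.714, 3.019, 92.412, -0, 84.569, -6.818], TCP at [0.235, -0.579, 0.231] pointing down, gripper open.
Joint ranges: [-172.51, 172.51], [-57.92, 126.97], [3.15, 148.05], [-58.71, 238.71], [5.1, 150.11], [-179.66, 179.66]. Speed limits (degrees/s): [147.25, 147.25, 180, 180, 180, 180].

## Interface

Orientations are given as a 3x3 rotation matrix whose columns are the frame's x, y, z axes.
In Python, from station import manip, viewer, hand_in gives the robot as it stands.
- The arm moves only by the tool carry_out, never from a script. Its argument "deltas" is a list that holds one entry, the list of rows, each a list of 5 numbers: the shift along the tool's x, y, z in m, then the turn about the tool's z in rad, then the finger opening in m, from 0 to 0.0854. In form: [[[x, y, z, twist, gripper], ...]]. A call has 1 to 12 rows; each row shifts and turns the commanded pose from where the row before left it, along the tool's axes as they then stand; what a row does not reach is not made up. A row lasts 1/8 s, in which the tool goes at most 62.5 mm and 10.7 degrees, less where a joint would pass 70% of its speed; a pose out of reach is approached as far as the arm can. A call with a gripper value outside its range is refused whole. The fingers move at their own pace and stop on an object; "grip_force" is the grip in N (left out, the last holds). Time passes only in rows, so rows that do not move let the fingers close. It gives the time, the measured TCP pose, the force and the opening at its end, in the units of the state.
- manip.read_state(): the state, without advancing time (a new reading comes with each control period).
- viewer.capture(name): name is "scene" or "side" or "wrist"; returns a dict with "img" (420x560x3 uint8, red, green, blue), "depth" (420x560 float32, m along the optical axis (not along the pixel's ray), 0 where there is no reading), "fx", "fy", "cx", "cy" (pixels), "position" and "attitude" of the camera in the world. Camera axes: x right, y up, looking along -z (the intrinsics and any distortion apply to the point x, -y, -z); pixel columns grow to the right and rows downward; lengths in m; the calibration is good to about 2 mm. A picture is of the moment at which its call begins.
- hand_in(): hands the job in, once; it reports no verdict.
The state is a dict: "t": time; "q": joint angles; "qvel": joint speeds; "effort": joint torques, N m; "position": TCP position; "tool_rot": TCP orientation; "wrist_force": force on the tool from outside, world axes, zero at the start; "moment": the same for the moment, N m; "grip_width": finger opening in m.
Only numpy, scipy, OpenCV 4.12 (cv2) and the standard library are available. Lean on these libraries where they do the work, as an engineer would, in place of code of your own. Each camera call takes 0.05 s, during which the arm holds its last target. There are 200 camera calls.

## Working session

There is one attempt and no reset: what is moved stays moved. The work goes in short steps, Python scripts to look and compute and a tool call to move; the robot and the scene stay as the last step left them, time stands still between calls to the robot, and variables do not carry over. Pictures are saved under pics/ and viewed, about 12 in all and at most 16, crops included, and the job is handed in when it is done.

Besides the shell and the picture viewer there is one more tool, called as name(argument=value, ...) on one line, values as JSON. carry_out: Moves the arm, as the interface text tells. Its arguments: {"type":"object","properties":{"deltas":{"type":"array","items":{"type":"array","items":{"type":"array","items":{"type":"number"}}}},"grip_force":{"type":"number"}},"required":["deltas"]}

```bash
mkdir -p pics; ls; python3 - <<'E'
from station import manip, viewer
import cv2,numpy as np
print(manip.hold_point_z); s=manip.read_state(); print(s)
for n in ["scene","side"]:
    c=viewer.capture(n); cv2.imwrite(f"pics/{n}0.png",cv2.resize(c["img"][:,:,::-1],(800,600)))
    np.savez(f"{n}0.npz",**c); print(n,c["position"],c["attitude"],c["fx"],c["fy"],c["cx"],c["cy"],c.keys())
E
```

```text
pics
0.0187
{'t': 0.0, 'q': array([-7.47139541e+01,  3.05785306e+00,  9.24940900e+01, -2.33926055e-04,
        8.45680613e+01, -6.81693852e+00]), 'qvel': array([ 0.0561221 ,  0.07172444, -0.01771962,  0.05747637,  0.01218477,
       -0.07201097]), 'effort': array([-1.04163182e-04, -3.93679941e+01, -3.70176065e+01, -1.75340506e-04,
        6.97853859e-03,  4.52430243e-06]), 'position': array([ 0.23501384, -0.57844657,  0.23003576]), 'tool_rot': array([[ 9.26508954e-01,  3.76272307e-01, -5.56102761e-04],
       [ 3.76272638e-01, -9.26506786e-01,  2.01929942e-03],
       [ 2.44573470e-04, -2.08014525e-03, -9.99997807e-01]]), 'wrist_force': array([-0.74610536, -0.17862721,  0.01263504]), 'moment': array([ 0.0206433 , -0.02642473, -0.01484479]), 'grip_width': 0.08515229467493603}
scene [ 0.9594338  -0.20266003  0.7252628 ] [[ 0.4700424  -0.73843739  0.48349804]
 [ 0.88248984  0.38294603 -0.27306414]
 [ 0.01648711  0.55503383  0.83166437]] 403.54374459881126 403.54374459881126 282.35981846715515 215.43239798112438 dict_keys(['img', 'depth', 'fx', 'fy', 'cx', 'cy', 'position', 'attitude'])
side [0.39946068 0.64679341 0.61295146] [[-0.95314076  0.19241733 -0.23344864]
 [-0.30243766 -0.62482054  0.719813  ]
 [-0.00735901  0.75668677  0.65373617]] 500.90809375492245 500.90809375492245 274.2240947198409 213.39915198301674 dict_keys(['img', 'depth', 'fx', 'fy', 'cx', 'cy', 'position', 'attitude'])
```

View pics/scene0.png

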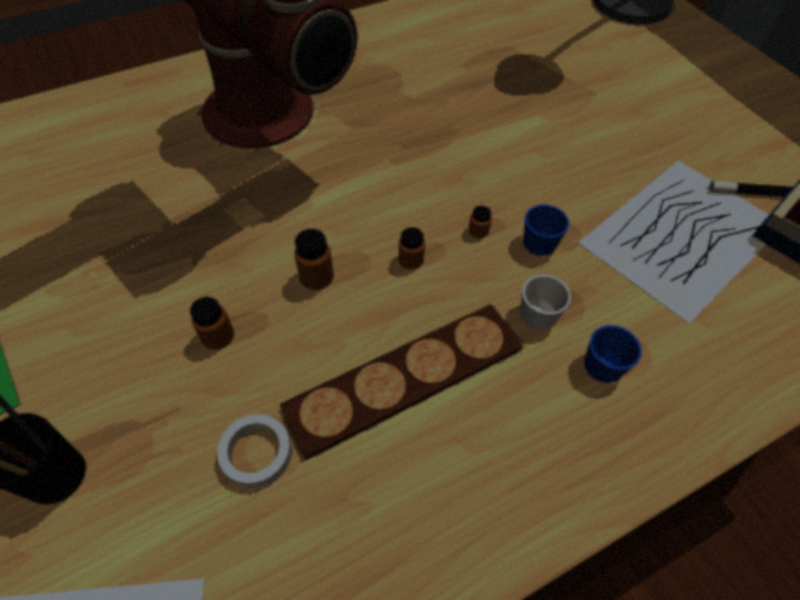

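View pics/side0.png

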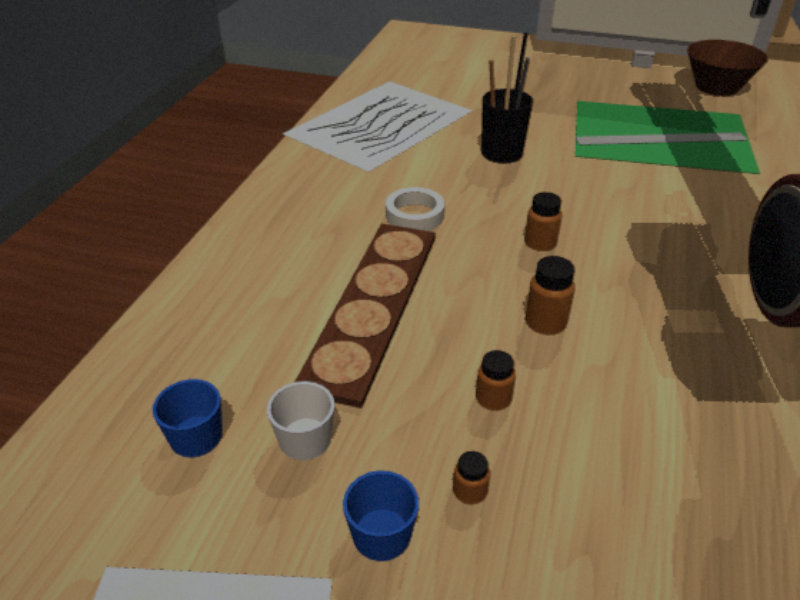

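The scene view (800-wide) shows the jars: mini at (480,221), small (411,248), large (313,259) and medium (212,323). The mats run from (326,411) to (480,337), with the tape at (255,450).

Three things are cup-shaped: (545,302) white, (545,230) blue and (612,353) blue. The white one is at the rail's end, so it is the one meant. The side view agrees, with the white cup at (302,420).

```bash
cat > h.py <<'E'
import cv2,numpy as np
def cloud(c):
    h,w=c["depth"].shape; u,v=np.meshgrid(np.arange(w),np.arange(h)); d=c["depth"]
    p=np.stack([(u-c["cx"])/c["fx"]*d,-(v-c["cy"])/c["fy"]*d,-d],-1)
    return p@c["attitude"].T+c["position"]
def ray(c,u,v,z):
    r=c["attitude"]@np.array([(u-c["cx"])/c["fx"],-(v-c["cy"])/c["fy"],-1.]); p=c["position"]
    return p+r*(z-p[2])/r[2]
def blobs(m,lo=60):
    n,l,s,ce=cv2.connectedComponentsWithStats(m.astype(np.uint8)); return [(l==i,s[i]) for i in range(1,n) if s[i][4]>=lo]
E
python3 - <<'E'
from h import *
img=[]
for n in ["scene","side"]:
    c=dict(np.load(n+"0.npz")); W=cloud(c); hsv=cv2.cvtColor(c["img"],cv2.COLOR_RGB2HSV)
    ok=(c["depth"]>0); tab=ok&(abs(W[...,2])<.01); print(n,"table z",np.median(W[tab][:,2]),W[tab][:,2].std(),"valid",ok.mean())
    reg=ok&(W[...,0]>.25)&(W[...,0]<.85)&(W[...,1]>-.4)&(W[...,1]<.4)
    for m,s in blobs(reg&(W[...,2]>.009),150):
        P=W[m]; top=np.percentile(P[:,2],97); T=P[P[:,2]>top-.005]
        print(s[:4],s[4],"top %.4f"%top,"ctr",((T[:,:2].max(0)+T[:,:2].min(0))/2).round(4),"ext",np.ptp(T[:,:2],axis=0).round(3),"rgb",np.median(c["img"][m],0))
    # pixel colours at mats
    pts=[(326,411),(380,385),(430,360),(479,337),(326,440)] if n=="scene" else [(398,246),(381,279),(362,318),(341,362),(330,330)]
    for p in pts: q=(int(p[1]*.7),int(p[0]*.7)); print(p,hsv[q],W[q].round(4))
w=np.load("scene0.npz")["img"];s=np.load("side0.npz")["img"]
a=cv2.resize(w[180:290,330:470],(400,314));b=cv2.resize(s[250:400,90:300],(400,286))
cv2.imwrite("pics/cups.png",np.vstack([a,b])[:,:,::-1])
E
```

```text
scene table z 0.0005394222634597101 0.0014475510401158193 valid 0.9959991496598639
[366 143  33  35] 827 top 0.0560 ctr [0.5275 0.2937] ext [0.069 0.07 ] rgb [ 5. 13. 34.]
[328 144  17  21] 273 top 0.0472 ctr [0.4595 0.2187] ext [0.029 0.029] rgb [29. 15.  8.]
[279 159  19  28] 442 top 0.0610 ctr [0.4618 0.0893] ext [0.035 0.034] rgb [28. 14.  8.]
[206 160  28  42] 893 top 0.0899 ctr [ 0.4248 -0.058 ] ext [0.046 0.045] rgb [27. 13.  7.]
[364 192  36  38] 910 top 0.0566 ctr [0.6422 0.2091] ext [0.069 0.07 ] rgb [60. 57. 52.]
[133 208  31  35] 774 top 0.0753 ctr [ 0.4567 -0.228 ] ext [0.041 0.039] rgb [26. 13.  7.]
[196 213 170 108] 6711 top 0.0194 ctr [ 0.6441 -0.0184] ext [0.089 0.339] rgb [88. 61. 37.]
[409 228  40  39] 1014 top 0.0565 ctr [0.7561 0.242 ] ext [0.069 0.071] rgb [ 5. 13. 34.]
[152 290  52  51] 1225 top 0.0275 ctr [ 0.6504 -0.2385] ext [0.089 0.089] rgb [113. 116. 117.]
(326, 411) [ 13 147 113] [ 0.6445 -0.1373  0.0191]
(380, 385) [ 14 147 113] [ 0.643  -0.0568  0.0165]
(430, 360) [ 14 144 117] [0.6399 0.0229 0.0166]
(479, 337) [ 13 150 112] [0.6402 0.1027 0.0176]
(326
[... 305 characters left out ...]
. 19.]
[368 179  35  53] 1430 top 0.0884 ctr [ 0.4212 -0.0561] ext [0.045 0.047] rgb [68. 37. 19.]
[334 245  27  40] 879 top 0.0596 ctr [0.4592 0.0911] ext [0.034 0.035] rgb [65. 36. 21.]
[107 266  49  52] 1871 top 0.0551 ctr [0.7546 0.243 ] ext [0.07 0.07] rgb [16. 36. 73.]
[317 316  26  35] 719 top 0.0459 ctr [0.4566 0.2209] ext [0.029 0.03 ] rgb [58. 33. 22.]
[240 329  54  62] 2079 top 0.0554 ctr [0.526  0.2948] ext [0.068 0.07 ] rgb [17. 38. 82.]
(398, 246) [ 13 124 152] [ 0.6434 -0.1325  0.0174]
(381, 279) [ 14 118 154] [ 0.6427 -0.0538  0.0187]
(362, 318) [ 14 124 152] [0.6416 0.0237 0.0165]
(341, 362) [ 13 126 150] [0.6397 0.1042 0.0165]
(330, 330) [  8 161  76] [0.6744 0.0528 0.0139]
```

View pics/cups.png

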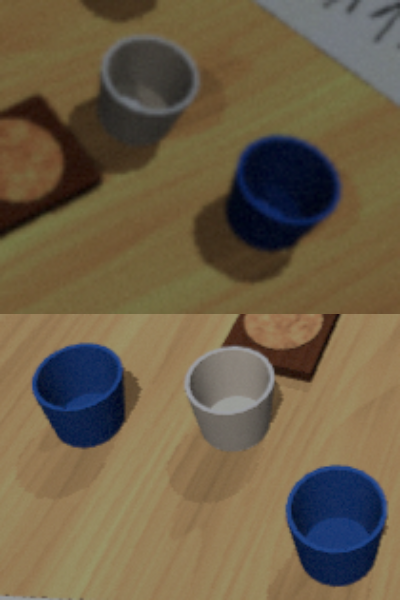

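The crop shows one white cup, at (150,90) in the top half and (230,400) in the bottom half. It stands at the rail's end between the two blue ones, so it is the one meant. Next: the mat centres from both views.

```bash
python3 - <<'E'
from h import *
for n in ["scene","side"]:
    c=dict(np.load(n+"0.npz")); W=cloud(c); hsv=cv2.cvtColor(c["img"],cv2.COLOR_RGB2HSV)
    m=(abs(W[...,2]-.017)<.008)&(abs(W[...,0]-.642)<.05)&(W[...,1]>-.19)&(W[...,1]<.155)&(hsv[...,2]>(80 if n=="scene" else 110))&(hsv[...,0]>9)
    m=cv2.morphologyEx(m.astype(np.uint8),cv2.MORPH_CLOSE,np.ones((3,3)))
    for b,s in blobs(m,200):
        k=max(cv2.findContours(b.astype(np.uint8),0,1)[0],key=len); k=cv2.convexHull(k); (u,v),ax,_=cv2.fitEllipse(k)
        P=np.array([ray(c,*q[0],.017) for q in k]); A=np.c_[2*P[:,:2],np.ones(len(P))]; x=np.linalg.lstsq(A,(P[:,:2]**2).sum(1),rcond=None)[0]
        print(n,s[4],(round(u),round(v)),"ray ctr",ray(c,u,v,.017)[:2].round(4),"circle",x[:2].round(4),"z",np.median(W[b][:,2]).round(4),"r",np.sqrt(x[2]+x[0]**2+x[1]**2).round(4))
E
```

```text
scene 757 (335, 236) ray ctr [0.641  0.1017] circle [0.6403 0.1021] z 0.0175 r 0.034
scene 822 (301, 252) ray ctr [0.6424 0.0218] circle [0.6417 0.0222] z 0.0175 r 0.034
scene 893 (266, 270) ray ctr [ 0.6438 -0.0583] circle [ 0.6431 -0.0578] z 0.0175 r 0.034
scene 981 (228, 288) ray ctr [ 0.6453 -0.1382] circle [ 0.6445 -0.1378] z 0.0175 r 0.0342
side 558 (279, 171) ray ctr [ 0.6429 -0.1351] circle [ 0.6432 -0.136 ] z 0.0163 r 0.0348
side 670 (267, 195) ray ctr [ 0.6415 -0.0551] circle [ 0.6418 -0.0561] z 0.0164 r 0.0348
side 800 (254, 222) ray ctr [0.6401 0.0247] circle [0.6404 0.0238] z 0.0164 r 0.0347
side 972 (238, 253) ray ctr [0.6389 0.1046] circle [0.6392 0.1036] z 0.0165 r 0.0346
```

Mats at z≈0.017: cup end (0.640,0.103), then (0.641,0.023), (0.642,-0.057), and tape end (0.644,-0.137). I'll turn the tool so its x is world +y and its y is world +x. That keeps the jaws opening across the rail, clear of neighbouring jars.

carry_out(deltas=[[[0,0,0,-0.17,0.085],[0,0,0,-0.17,0.085],[0,0,0,-0.17,0.085],[0,0,0,-0.17,0.085],[0,0,0,-0.17,0.085],[0,0,0,-0.17,0.085],[0,0,0,-0.166,0.085],[0,0,0,0,0.085]]], grip_force=30)

```text
t: 1.1
position: [0.2351, -0.5787, 0.2306]
tool_rot: [[0.001, 1.0, -0.0], [1.0, -0.001, 0.001], [0.001, -0.0, -1.0]]
wrist_force: [-0.1, 0.1, 0.5]
grip_width: 0.0852
```

carry_out(deltas=[[[0.03,0.03,0,0,0.085],[0.05,0.03,0,0,0.085],[0.05,0.03,0,0,0.085],[0.05,0.03,0,0,0.085],[0.05,0.03,0,0,0.085],[0.055,0.03,0,0,0.085],[0.055,0.02,0,0,0.085],[0.055,0.02,0,0,0.085],[0.055,0.003,0,0,0.085],[0.055,0,0,0,0.085],[0.055,0,0,0,0.085],[0.055,0,0,0,0.085]]])

```text
t: 2.6
position: [0.4571, 0.0378, 0.2313]
tool_rot: [[0.002, 1.0, 0.001], [1.0, -0.002, -0.0], [-0.0, 0.001, -1.0]]
wrist_force: [0.7, 0.0, -0.1]
grip_width: 0.0853
```

carry_out(deltas=[[[0.055,0,0,0,0.085],[0.055,0,0,0,0.085],[0.045,0,0,0,0.085],[0.029,0,0,0,0.085],[0,0,0,0,0.085],[0,0,0,0,0.085],[0,0,0,0,0.085]]])

```text
t: 3.48
position: [0.4574, 0.2191, 0.2312]
tool_rot: [[0.001, 1.0, -0.0], [1.0, -0.001, -0.0], [-0.0, -0.0, -1.0]]
wrist_force: [0.2, -0.6, 0.9]
grip_width: 0.0853
```

```bash
python3 - <<'E'
from station import manip, viewer
from h import *
s=manip.read_state(); print(s["position"],s["q"].round(1))
c=viewer.capture("wrist"); cv2.imwrite("pics/w1.png",c["img"][:,:,::-1]); W=cloud(c); print(c["position"],c["attitude"].round(3))
m=(c["depth"]>.05)&(W[...,2]>.008)&(abs(W[...,0]-.458)<.045)&(abs(W[...,1]-.22)<.045)
for b,_ in blobs(m): 
    P=W[b]; top=np.percentile(P[:,2],97); T=P[P[:,2]>top-.005]; print("top",top,(T.max(0)+T.min(0))/2,np.ptp(T,axis=0))
E
```

```text
[0.45743623 0.21908501 0.23124464] [ 17.2 -13.4 107.8  -0.   85.6  17.3]
[0.45732099 0.29778116 0.37509596] [[ 1.     0.001  0.001]
 [-0.002  0.951  0.309]
 [-0.001 -0.309  0.951]]
top 0.047286414255863954 [0.45661202 0.21941223 0.04546574] [0.02921086 0.02900186 0.00629857]
top 0.32372482169903866 [0.45727092 0.23445802 0.3229191 ] [0.06855672 0.01030128 0.00837974]
```

View pics/w1.png

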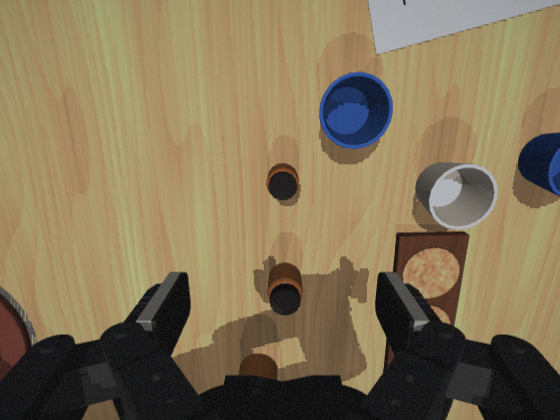

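The wrist picture shows mini at (283,183), straight below the gripper, small at (286,290) and the white cup at (456,195). Depth puts mini at (0.457,0.219), which agrees with the other views. Descending to grasp.

carry_out(deltas=[[[0,0,0.05,0,0.085],[0,0,0.05,0,0.085],[0,0,0.05,0,0.085],[0,0,0.04,0,0.085],[0,0,0.025,0,0.085],[0,0,0.012,0,0.085],[0,0,0,0,0.085],[0,0,0,0,0.03],[0,0,0,0,0.03],[0,0,0,0,0.03],[0,0,0,0,0.03],[0,0,0,0,0.03]]], grip_force=30)

```text
t: 5.03
position: [0.4581, 0.2203, 0.0055]
tool_rot: [[-0.001, 1.0, 0.002], [1.0, 0.001, 0.0], [0.0, 0.002, -1.0]]
wrist_force: [-0.9, -0.7, 6.4]
grip_width: 0.0349
```

carry_out(deltas=[[[0,0,-0.005,0,0.03],[0,0,-0.02,0,0.03],[0,0,-0.04,0,0.03],[0,0,-0.05,0,0.03],[0,0,-0.005,0,0.03],[0,0,0,0,0.03],[0,0,0,0,0.03]]])

```text
t: 5.9
position: [0.4559, 0.2196, 0.1222]
tool_rot: [[-0.001, 1.0, -0.004], [1.0, 0.001, -0.001], [-0.001, -0.004, -1.0]]
wrist_force: [1.0, 0.5, -0.3]
grip_width: 0.0348
```

carry_out(deltas=[[[-0.01,0.015,0,0,0.03],[-0.02,0.033,0,0,0.03],[-0.03,0.05,0,0,0.03],[-0.03,0.04,0,0,0.03],[-0.02,0.03,0,0,0.03],[-0.007,0.014,0,0,0.03],[0,0,0,0,0.03],[0,0,0,0,0.03],[0,0,0,0,0.03]]])

```text
t: 7.02
position: [0.6386, 0.1041, 0.1243]
tool_rot: [[-0.002, 1.0, -0.0], [1.0, 0.002, 0.0], [0.0, -0.0, -1.0]]
wrist_force: [-0.2, -0.4, -1.0]
grip_width: 0.035
```

```bash
python3 - <<'E'
from station import manip, viewer
from h import *
s=manip.read_state(); print(s["position"],s["grip_width"],s["wrist_force"])
c=viewer.capture("side"); cv2.imwrite("pics/s1.png",cv2.resize(c["img"][130:340,150:430],(800,600))[:,:,::-1])
W=cloud(c);hsv=cv2.cvtColor(c["img"],cv2.COLOR_RGB2HSV)
m=(abs(W[...,0]-.64)<.03)&(abs(W[...,1]-.103)<.03)&(W[...,2]>.06)&(hsv[...,1]>120)&(hsv[...,2]>40)
for b,st in blobs(m,20): P=W[b]; print(st,P.min(0),P.max(0))
E
```

```text
[0.63855429 0.10410209 0.12425256] 0.03501903495248543 [-0.23746363 -0.44748112 -0.96125428]
[230  79  11  13  53] [0.61010623 0.12465327 0.32852253] [0.62044093 0.13295672 0.34456687]
[223 188  23  26 388] [0.62121378 0.1044306  0.11710604] [0.6556943  0.12312834 0.1561679 ]
```

View pics/s1.png

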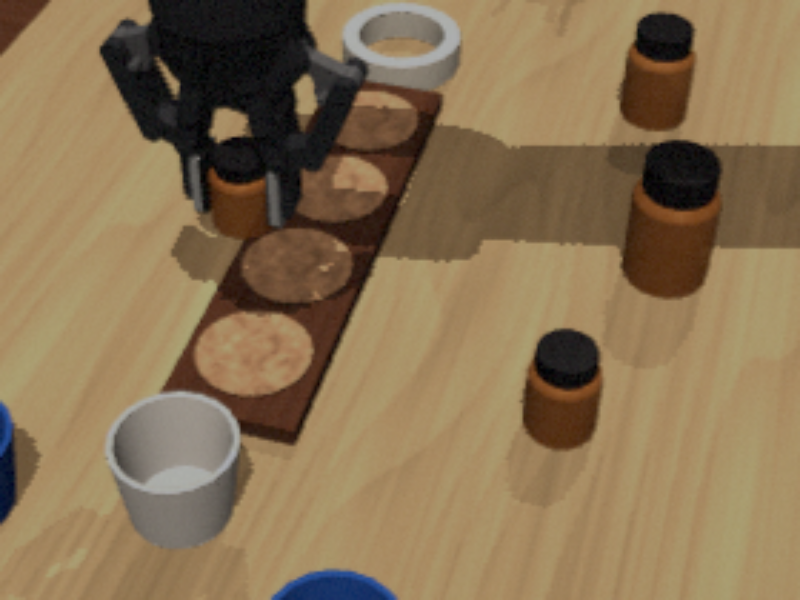

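The side crop shows mini upright in the jaws at (240,190), with its foot level about 5.5 mm below the TCP. Lowering onto the cup-end mat.

carry_out(deltas=[[[-0.001,0.001,0.02,0,0.03],[0,0,0.03,0,0.03],[0,0,0.025,0,0.03],[0,0,0.015,0,0.03],[0,0,0.006,0,0.03],[0,0,0.003,0,0.03],[0,0,0,0,0.03],[0,0,0,0,0.03],[0,0,0,0,0.03]]])

```text
t: 8.2
position: [0.6409, 0.1022, 0.026]
tool_rot: [[-0.001, 1.0, 0.001], [1.0, 0.001, 0.0], [0.0, 0.001, -1.0]]
wrist_force: [0.7, -0.5, -0.6]
grip_width: 0.0348
```

carry_out(deltas=[[[0,0,0.0015,0,0.03],[0,0,0.001,0,0.03],[0,0,0.0005,0,0.03],[0,0,0,0,0.03],[0,0,0,0,0.03]]])

```text
t: 8.82
position: [0.6404, 0.1022, 0.0226]
tool_rot: [[-0.001, 1.0, -0.0], [1.0, 0.001, -0.0], [-0.0, -0.0, -1.0]]
wrist_force: [-2.6, -0.4, 3.1]
grip_width: 0.0349
```

In contact at 3 N. Releasing, then rising and moving above the small jar at (0.4605,0.0902).

carry_out(deltas=[[[0,0,0,0,0.04],[0,0,0,0,0.05],[0,0,0,0,0.085],[0,0,0,0,0.085],[0,0,0,0,0.085],[0,0,-0.01,0,0.085],[0,0,-0.04,0,0.085],[0,0,-0.05,0,0.085],[0,0,-0.05,0,0.085],[0,0,-0.03,0,0.085],[0,0,-0.02,0,0.085]]])

```text
t: 10.2
position: [0.6411, 0.1023, 0.2254]
tool_rot: [[-0.001, 1.0, 0.003], [1.0, 0.001, 0.0], [0.0, 0.003, -1.0]]
wrist_force: [-0.4, 0.3, -1.2]
grip_width: 0.0848
```

carry_out(deltas=[[[-0.002,-0.03,0,0,0.085],[-0.002,-0.045,0,0,0.085],[-0.003,-0.045,0,0,0.085],[-0.003,-0.04,0,0,0.085],[-0.002,-0.02,0,0,0.085],[0,0,0,0,0.085],[0,0,0,0,0.085]]])

```text
t: 11.08
position: [0.4608, 0.09, 0.2222]
tool_rot: [[-0.001, 1.0, 0.0], [1.0, 0.001, 0.0], [0.0, 0.0, -1.0]]
wrist_force: [0.4, -0.0, -0.9]
grip_width: 0.0853
```

```bash
cat > look.py <<'E'
from station import manip, viewer
from h import *
import sys
s=manip.read_state(); print(s["position"].round(4),s["grip_width"].round(4))
for n in sys.argv[1:]:
    c=viewer.capture(n); W=cloud(c); cv2.imwrite("pics/last_%s.png"%n,c["img"][:,:,::-1])
    reg=(c["depth"]>.05)&(W[...,0]>.35)&(W[...,0]<.72)&(abs(W[...,1])<.3)&(W[...,2]>.03)&(W[...,2]<.115)
    for b,st in blobs(reg,60):
        P=W[b]; top=np.percentile(P[:,2],97); T=P[P[:,2]>top-.005]; print(n,st[4],"top %.4f"%top,((T.max(0)+T.min(0))/2)[:2].round(4),np.ptp(T,axis=0)[:2].round(3))
E
python3 look.py scene side wrist
```

```text
Traceback (most recent call last):
  File "look.py", line 4, in <module>
    s=manip.read_state(); print(s["position"].round(4),s["grip_width"].round(4))
                                                       ^^^^^^^^^^^^^^^^^^^^^
AttributeError: 'float' object has no attribute 'round'
```

```bash
sed -i 's/,s\["grip_width"\].round(4)//' look.py; python3 look.py scene side wrist
```

```text
[0.4608 0.09   0.2222]
scene 286 top 0.0565 [0.5278 0.2788] [0.068 0.042]
scene 334 top 0.0610 [0.4604 0.0893] [0.037 0.034]
scene 757 top 0.0898 [ 0.4239 -0.0578] [0.045 0.044]
scene 601 top 0.0567 [0.6432 0.2091] [0.068 0.069]
scene 639 top 0.0750 [ 0.4572 -0.228 ] [0.04  0.039]
scene 331 top 0.0641 [0.6419 0.1004] [0.029 0.029]
side 598 top 0.0735 [ 0.4546 -0.2251] [0.039 0.04 ]
side 1156 top 0.0886 [ 0.4212 -0.0558] [0.045 0.047]
side 501 top 0.0627 [0.6388 0.1023] [0.029 0.03 ]
side 643 top 0.0598 [0.4591 0.0909] [0.034 0.034]
side 1173 top 0.0556 [0.6405 0.2107] [0.07 0.07]
side 829 top 0.0556 [0.5259 0.2798] [0.069 0.04 ]
wrist 3598 top 0.0570 [0.6409 0.2094] [0.07  0.068]
wrist 1466 top 0.0641 [0.64   0.1009] [0.031 0.029]
wrist 1354 top 0.0614 [0.4597 0.0897] [0.034 0.034]
wrist 2819 top 0.0903 [ 0.4221 -0.0567] [0.044 0.045]
```

Mini stands at (0.640,0.1015), within 2 mm of its mat's centre. Next, small.

carry_out(deltas=[[[0,0,0.05,0,0.085],[0,0,0.05,0,0.085],[0,0,0.045,0,0.085],[0,0,0.035,0,0.085],[0,0,0.02,0,0.085],[0,0,0.01,0,0.085],[0,0,0,0,0.085],[0,0,0,0,0.035],[0,0,0,0,0.035],[0,0,0,0,0.035],[0,0,0,0,0.035],[0,0,0,0,0.035]]], grip_force=35)

```text
t: 12.72
position: [0.4613, 0.0901, 0.0136]
tool_rot: [[-0.001, 1.0, 0.002], [1.0, 0.001, 0.0], [0.0, 0.002, -1.0]]
wrist_force: [-1.0, 0.6, 6.1]
grip_width: 0.041
```

carry_out(deltas=[[[0,0,-0.005,0,0.035],[0,0,-0.02,0,0.035],[0,0,-0.04,0,0.035],[0,0,-0.05,0,0.035],[0,0,-0.005,0,0.035],[0,0,0,0,0.035],[0,0,0,0,0.035]]])

```text
t: 13.6
position: [0.4589, 0.09, 0.13]
tool_rot: [[-0.001, 1.0, -0.004], [1.0, 0.001, -0.0], [-0.0, -0.004, -1.0]]
wrist_force: [-0.3, -0.1, -1.3]
grip_width: 0.0409
```

carry_out(deltas=[[[-0.005,0.015,0,0,0.035],[-0.012,0.033,0,0,0.035],[-0.018,0.05,0,0,0.035],[-0.016,0.04,0,0,0.035],[-0.011,0.03,0,0,0.035],[-0.005,0.012,0,0,0.035],[0,0,0,0,0.035],[0,0,0,0,0.035],[0,0,0,0,0.035]]])

```text
t: 14.72
position: [0.6396, 0.0238, 0.1323]
tool_rot: [[-0.002, 1.0, -0.0], [1.0, 0.002, 0.0], [0.0, -0.0, -1.0]]
wrist_force: [-0.1, 0.0, -0.8]
grip_width: 0.0413
```

carry_out(deltas=[[[0,0,0.02,0,0.035],[0,0,0.03,0,0.035],[0,0,0.025,0,0.035],[0,0,0.015,0,0.035],[0,0,0.006,0,0.035],[0,0,0.001,0,0.035],[0,0,0,0,0.035],[0,0,0,0,0.035],[0,0,0,0,0.035]]])

```text
t: 15.85
position: [0.6409, 0.0232, 0.036]
tool_rot: [[-0.001, 1.0, 0.001], [1.0, 0.001, -0.0], [-0.0, 0.001, -1.0]]
wrist_force: [0.6, 0.4, -1.2]
grip_width: 0.0409
```

carry_out(deltas=[[[0,0,0.002,0,0.035],[0,0,0.0015,0,0.035],[0,0,0.0015,0,0.035],[0,0,0,0,0.035],[0,0,0,0,0.035]]])

```text
t: 16.48
position: [0.6405, 0.0232, 0.0306]
tool_rot: [[-0.001, 1.0, -0.0], [1.0, 0.001, -0.0], [-0.0, -0.0, -1.0]]
wrist_force: [-2.3, 2.1, 4.0]
grip_width: 0.041
```

carry_out(deltas=[[[0,0,0,0,0.046],[0,0,0,0,0.056],[0,0,0,0,0.085],[0,0,0,0,0.085],[0,0,0,0,0.085],[0,0,-0.01,0,0.085],[0,0,-0.04,0,0.085],[0,0,-0.05,0,0.085],[0,0,-0.05,0,0.085],[0,0,-0.03,0,0.085],[0,0,-0.02,0,0.085]]])

```text
t: 17.85
position: [0.6412, 0.0232, 0.2334]
tool_rot: [[-0.001, 1.0, 0.003], [1.0, 0.001, -0.0], [-0.0, 0.003, -1.0]]
wrist_force: [-0.1, -0.1, -0.6]
grip_width: 0.0849
```

carry_out(deltas=[[[-0.03,-0.025,0,0,0.085],[-0.045,-0.035,0,0,0.085],[-0.045,-0.035,0,0,0.085],[-0.045,-0.035,0,0,0.085],[-0.045,-0.03,0,0,0.085],[-0.03,-0.02,0,0,0.085],[-0.01,-0.005,0,0,0.085],[0,0,0,0,0.085],[0,0,0,0,0.085]]])

```text
t: 18.98
position: [0.4563, -0.226, 0.2301]
tool_rot: [[-0.002, 1.0, -0.0], [1.0, 0.002, 0.001], [0.001, -0.0, -1.0]]
wrist_force: [-0.5, -0.0, 0.7]
grip_width: 0.0848
```

```bash
python3 look.py side wrist; python3 look.py scene
```

```text
[ 0.4563 -0.226   0.2301]
side 592 top 0.0734 [ 0.4546 -0.2255] [0.039 0.039]
side 1165 top 0.0885 [ 0.4211 -0.0563] [0.044 0.048]
side 694 top 0.0766 [0.6394 0.0245] [0.035 0.036]
side 499 top 0.0628 [0.6389 0.1029] [0.029 0.03 ]
side 1164 top 0.0556 [0.6406 0.211 ] [0.07  0.071]
side 831 top 0.0556 [0.5261 0.2799] [0.069 0.04 ]
wrist 1844 top 0.0901 [ 0.4223 -0.075 ] [0.038 0.011]
wrist 1871 top 0.0754 [ 0.4555 -0.2275] [0.038 0.039]
[ 0.4563 -0.226   0.2302]
scene 288 top 0.0566 [0.5278 0.2793] [0.069 0.041]
scene 763 top 0.0900 [ 0.4233 -0.0577] [0.046 0.044]
scene 601 top 0.0566 [0.6422 0.2095] [0.068 0.069]
scene 634 top 0.0751 [ 0.4573 -0.228 ] [0.04  0.039]
scene 330 top 0.0641 [0.6413 0.1   ] [0.03  0.029]
scene 521 top 0.0781 [0.6414 0.0223] [0.035 0.034]
```

Small is centred at (0.640,0.023). Next, medium at (0.456,-0.227).

carry_out(deltas=[[[-0.001,0,0.05,0,0.085],[0,0,0.05,0,0.085],[0,0,0.045,0,0.085],[0,0,0.035,0,0.085],[0,0,0.02,0,0.085],[0,0,0.01,0,0.085],[0,0,0,0,0.085],[0,0,0,0,0.04],[0,0,0,0,0.04],[0,0,0,0,0.04],[0,0,0,0,0.04],[0,0,0,0,0.04]]], grip_force=40)

```text
t: 20.62
position: [0.4566, -0.2286, 0.0218]
tool_rot: [[-0.001, 1.0, 0.002], [1.0, 0.001, -0.001], [-0.001, 0.002, -1.0]]
wrist_force: [-0.5, 0.4, 6.5]
grip_width: 0.0473
```

carry_out(deltas=[[[0,0,-0.005,0,0.04],[0,0,-0.02,0,0.04],[0,0,-0.04,0,0.04],[0,0,-0.05,0,0.04],[0,0,-0.005,0,0.04],[0,0,0,0,0.04],[0,0,0,0,0.04]]])

```text
t: 21.5
position: [0.4545, -0.227, 0.1379]
tool_rot: [[-0.001, 1.0, -0.003], [1.0, 0.001, 0.002], [0.002, -0.003, -1.0]]
wrist_force: [-0.4, -0.0, -2.0]
grip_width: 0.0467
```

carry_out(deltas=[[[0.015,0.015,0,0,0.04],[0.03,0.035,0,0,0.04],[0.04,0.045,0,0,0.04],[0.04,0.045,0,0,0.04],[0.03,0.03,0,0,0.04],[0.015,0.017,0,0,0.04],[0,0,0,0,0.04],[0,0,0,0,0.04],[0,0,0,0,0.04]]])

```text
t: 22.62
position: [0.6417, -0.0585, 0.1396]
tool_rot: [[0.0, 1.0, -0.001], [1.0, -0.0, 0.0], [0.0, -0.001, -1.0]]
wrist_force: [0.7, -0.3, -1.8]
grip_width: 0.047
```

carry_out(deltas=[[[0,0,0.02,0,0.04],[0,0,0.03,0,0.04],[0,0,0.025,0,0.04],[0,0,0.015,0,0.04],[0,0,0.006,0,0.04],[0,0,0,0,0.04],[0,0,0,0,0.04],[0,0,0,0,0.04]]])

```text
t: 23.62
position: [0.6434, -0.0579, 0.0455]
tool_rot: [[-0.001, 1.0, 0.002], [1.0, 0.001, -0.0], [-0.0, 0.002, -1.0]]
wrist_force: [0.3, -0.2, -1.7]
grip_width: 0.0471
```

carry_out(deltas=[[[0.001,0,0.002,0,0.04],[0,0,0.002,0,0.04],[0,0,0.0015,0,0.04],[0,0,0.001,0,0.04],[0,0,0,0,0.04],[0,0,0,0,0.04]]])

```text
t: 24.38
position: [0.6425, -0.0567, 0.0388]
tool_rot: [[-0.001, 1.0, -0.001], [1.0, 0.001, 0.0], [0.0, -0.001, -1.0]]
wrist_force: [-4.4, 1.0, 5.6]
grip_width: 0.0469
```

carry_out(deltas=[[[0,0,0,0,0.052],[0,0,0,0,0.062],[0,0,0,0,0.085],[0,0,0,0,0.085],[0,0,0,0,0.085],[0,0,-0.01,0,0.085],[0,0,-0.04,0,0.085],[0,0,-0.05,0,0.085],[0,0,-0.05,0,0.085],[0,0,-0.03,0,0.085],[0,0,-0.02,0,0.085]]])

```text
t: 25.75
position: [0.6432, -0.0569, 0.2409]
tool_rot: [[-0.001, 1.0, 0.003], [1.0, 0.001, -0.001], [-0.001, 0.003, -1.0]]
wrist_force: [0.8, -1.7, -1.8]
grip_width: 0.0847
```

carry_out(deltas=[[[0,-0.02,0,0,0.085],[0,-0.04,0,0,0.085],[0,-0.05,0,0,0.085],[0,-0.05,0,0,0.085],[0,-0.04,0,0,0.085],[0,-0.02,0,0,0.085],[0,0,0,0,0.085],[0,0,0,0,0.085],[0,0,0,0,0.085]]])

```text
t: 26.88
position: [0.4231, -0.057, 0.2377]
tool_rot: [[-0.001, 1.0, -0.001], [1.0, 0.001, 0.0], [0.0, -0.001, -1.0]]
wrist_force: [-0.0, -0.1, 0.1]
grip_width: 0.0848
```

```bash
python3 look.py side scene wrist
```

```text
[ 0.4231 -0.057   0.2377]
side 1552 top 0.0902 [ 0.641  -0.0555] [0.039 0.042]
side 1156 top 0.0886 [ 0.4213 -0.0562] [0.044 0.047]
side 495 top 0.0625 [0.6389 0.1019] [0.029 0.031]
side 1173 top 0.0555 [0.6408 0.2104] [0.069 0.071]
side 829 top 0.0556 [0.5261 0.2799] [0.069 0.04 ]
scene 289 top 0.0567 [0.5275 0.2786] [0.068 0.041]
scene 760 top 0.0900 [ 0.4237 -0.0576] [0.045 0.044]
scene 602 top 0.0569 [0.6424 0.209 ] [0.069 0.069]
scene 333 top 0.0641 [0.6414 0.1009] [0.029 0.029]
scene 525 top 0.0780 [0.6412 0.0222] [0.035 0.034]
scene 758 top 0.0921 [ 0.6438 -0.0565] [0.04  0.039]
wrist 1916 top 0.0641 [0.6401 0.0974] [0.031 0.023]
wrist 2692 top 0.0782 [0.6399 0.0221] [0.036 0.034]
wrist 2485 top 0.0903 [ 0.4217 -0.0576] [0.044 0.044]
wrist 3329 top 0.0921 [ 0.6422 -0.056 ] [0.042 0.04 ]
```

Medium is centred at (0.642,-0.056). Now large at (0.4225,-0.057), gripped with the TCP at about 0.03.

carry_out(deltas=[[[0,-0.0005,0.05,0,0.085],[0,0,0.05,0,0.085],[0,0,0.045,0,0.085],[0,0,0.035,0,0.085],[0,0,0.02,0,0.085],[0,0,0.009,0,0.085],[0,0,0,0,0.085],[0,0,0,0,0.046],[0,0,0,0,0.046],[0,0,0,0,0.046],[0,0,0,0,0.046],[0,0,0,0,0.046]]], grip_force=45)

```text
t: 28.52
position: [0.4233, -0.0574, 0.0303]
tool_rot: [[-0.001, 1.0, 0.002], [1.0, 0.001, -0.001], [-0.001, 0.002, -1.0]]
wrist_force: [0.1, 0.3, 6.7]
grip_width: 0.0524
```

carry_out(deltas=[[[0,0,-0.005,0,0.046],[0,0,-0.02,0,0.046],[0,0,-0.04,0,0.046],[0,0,-0.05,0,0.046],[0,0,-0.01,0,0.046],[0,0,0,0,0.046],[0,0,0,0,0.046]]])

```text
t: 29.4
position: [0.4207, -0.0565, 0.1514]
tool_rot: [[-0.001, 1.0, -0.004], [1.0, 0.001, 0.001], [0.001, -0.004, -1.0]]
wrist_force: [-0.1, -0.1, -1.5]
grip_width: 0.0524
```

carry_out(deltas=[[[-0.01,0.015,0,0,0.046],[-0.015,0.035,0,0,0.046],[-0.0175,0.045,0,0,0.046],[-0.015,0.045,0,0,0.046],[-0.012,0.04,0,0,0.046],[-0.01,0.03,0,0,0.046],[0,0.011,0,0,0.046],[0,0,0,0,0.046],[0,0,0,0,0.046],[0,0,0,0,0.046]]])

```text
t: 30.65
position: [0.6424, -0.1359, 0.1539]
tool_rot: [[-0.001, 1.0, -0.0], [1.0, 0.001, 0.0], [0.0, -0.0, -1.0]]
wrist_force: [-0.5, -0.4, -1.5]
grip_width: 0.0527
```

carry_out(deltas=[[[0,0,0.02,0,0.046],[0,0,0.03,0,0.046],[0,0,0.025,0,0.046],[0,0,0.015,0,0.046],[0,0,0.009,0,0.046],[0,0,0,0,0.046],[0,0,0,0,0.046],[0,0,0,0,0.046]]])

```text
t: 31.65
position: [0.644, -0.1365, 0.0561]
tool_rot: [[-0.001, 1.0, 0.002], [1.0, 0.001, -0.001], [-0.001, 0.002, -1.0]]
wrist_force: [0.3, -0.8, -1.0]
grip_width: 0.0528
```

carry_out(deltas=[[[0,0,0.003,0,0.046],[0,0,0.0025,0,0.046],[0,0,0.0015,0,0.046],[0,0,0.001,0,0.046],[0,0,0,0,0.046],[0,0,0,0,0.046]]])

```text
t: 32.4
position: [0.643, -0.1362, 0.0474]
tool_rot: [[-0.001, 1.0, -0.001], [1.0, 0.001, 0.0], [0.0, -0.001, -1.0]]
wrist_force: [-4.0, 1.6, 4.5]
grip_width: 0.0526
```

carry_out(deltas=[[[0,0,0,0,0.058],[0,0,0,0,0.068],[0,0,0,0,0.085],[0,0,0,0,0.085],[0,0,0,0,0.085],[0,0,-0.01,0,0.085],[0,0,-0.04,0,0.085],[0,0,-0.05,0,0.085],[0,0,-0.05,0,0.085],[0,0,-0.03,0,0.085],[0,0,-0.02,0,0.085]]])

```text
t: 33.78
position: [0.6438, -0.1365, 0.25]
tool_rot: [[-0.001, 1.0, 0.003], [1.0, 0.001, -0.001], [-0.001, 0.003, -1.0]]
wrist_force: [0.9, -0.0, 0.1]
grip_width: 0.0848
```

carry_out(deltas=[[[0,-0.02,0,0,0.085],[0,-0.04,0,0,0.085],[0,-0.05,0,0,0.085],[0,-0.05,0,0,0.085],[0,-0.04,0,0,0.085],[0,0,0,0,0.085],[0,0,0,0,0.085],[0,0,0,0,0.085]]])

```text
t: 34.78
position: [0.4439, -0.1365, 0.2468]
tool_rot: [[-0.002, 1.0, -0.0], [1.0, 0.002, 0.0], [0.0, -0.0, -1.0]]
wrist_force: [-1.0, -0.7, 0.7]
grip_width: 0.0845
```

```bash
python3 look.py scene side; python3 - <<'E'
from station import viewer
from h import *
c=viewer.capture("scene"); W=cloud(c)
for b,s in blobs((W[...,2]>.012)&(W[...,2]<.04)&(abs(W[...,0]-.65)<.07)&(W[...,1]<-.19)&(W[...,1]>-.3),200): P=W[b]; print("tape",(P.max(0)+P.min(0))/2)
E
```

```text
[ 0.4439 -0.1365  0.2468]
scene 285 top 0.0568 [0.5276 0.279 ] [0.068 0.04 ]
scene 601 top 0.0567 [0.642  0.2098] [0.07 0.07]
scene 329 top 0.0639 [0.6415 0.1005] [0.029 0.029]
scene 522 top 0.0780 [0.6408 0.0226] [0.035 0.034]
scene 756 top 0.0921 [ 0.6433 -0.0565] [0.039 0.039]
scene 1099 top 0.1070 [ 0.6448 -0.1367] [0.045 0.045]
side 2495 top 0.1047 [ 0.6416 -0.1355] [0.044 0.046]
side 494 top 0.0628 [0.6385 0.1017] [0.029 0.034]
side 1171 top 0.0557 [0.6405 0.2104] [0.069 0.071]
side 824 top 0.0555 [0.526  0.2799] [0.069 0.039]
tape [ 0.65137451 -0.23831148  0.02088163]
```

View pics/last_side.png

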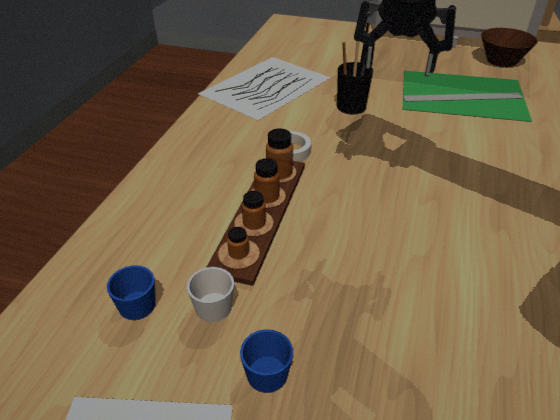

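The side picture shows all four jars upright on their mats: mini (238,245) by the white cup (212,295), then small (254,212), medium (267,183) and large (279,153) by the tape. Handing in.

```bash
python3 -c "
from station import hand_in
print(hand_in())"
```

```text
the job is handed in; nothing more can be done
None
```

I placed the four jars one at a time on the cork mats, smallest beside the white cup up to largest beside the tape, and handed the job in after about 35 s of robot time.

My last checks used the scene and side cameras:
- **Jars:** every jar stands upright within about 3 mm of its mat's centre, with its lid at the expected height.
- **Cup and tape:** neither moved, to within about 1 mm. For the tape this rests on the scene camera alone.
- **Gripper:** it was clear of everything, about 0.2 m away.

No check failed. The two fixed cameras disagree by 2–3 mm, in line with their calibration and well inside the 14 mm tolerance.

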